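# Find the sealed box with the pin adrift and hold it out

## Robot

A 6-joint arm with a two-finger parallel gripper is mounted at the origin on the work surface; the furniture and walls round the work are solid. World frame = base frame: x ahead of the robot, y to its left, z up, the work surface at z = 0. Lengths are in m, angles in rad, forces in N, time in s.
With the tool pointing down it reaches from about 0.3 to 0.75 m from the base axis. Payload 8.5 kg.
Tool frame: the origin (TCP) lies midway between the tips of the shut fingers; the grasp point (between the pads) lies 19 mm behind it (robot.grip_point_offset is the z of the grasp point in the tool frame, in m); z points along the fingers, y is the line along which they close (so a half turn about z gives the same grasp; the last joint's range is limited). The gripper opens to 88 mm and grips with 3 to 60 N. Pads are 18 mm wide; open, the fingers measure 123 mm over their backs; the gripper's body (75 mm by 187 mm) begins 45 mm behind the grasp point.
Start: joints at [0.896, 0.381, 1.297, -0, 1.464, -0.215], TCP at [0.244, 0.493, 0.239] pointing down, gripper open.
Joint ranges: [-3.11, 3.11], [-0.89, 2.33], [0.22, 2.48], [-1.42, 4.56], [0.17, 2.85], [-2.88, 2.88]. Speed limits (rad/s): [2.39, 2.39, 3.14, 3.14, 3.14, 3.14].

## Interface

Orientations are given as a unit quaternion [x, y, z, w].
In Python, from rig import robot gives the robot as it stands.
- The arm moves only by the tool inch_along, called as name(argument=value, ...), one argument or row to a line, values as JSON. Schema: {"type":"object","properties":{"segments":{"type":"array","items":{"type":"object","properties":{"d":{"type":"array","items":{"type":"number"},"minItems":3,"maxItems":3},"rz":{"type":"number"},"finger_gap":{"type":"number"}},"additionalProperties":false,"required":["finger_gap"]},"minItems":1,"maxItems":12},"force":{"type":"number"},"only":{"type":"string"},"quiet":{"type":"boolean"},"lines":{"type":"string"}},"required":["segments"],"additionalProperties":false}. segments is a list of rows, 1 to 12 of them, each an object with the fields d (a list: dx, dy, dz in units of 25 mm), rz (a turn about the tool's z in units of 0.25 rad), finger_gap (the finger opening in m); a field left out counts as zero (the opening has to be given); each row shifts and turns the commanded pose from where the row before left it, along the tool's axes as they then stand; what a row does not reach is not made up. A row lasts 1/10 s, in which the tool goes at most 0.05 m and 0.15 rad, less where a joint would pass 70% of its speed; a pose out of reach is approached as far as the arm can. The fingers move at their own pace and stop on an object; force is the grip in N (left out, the last holds). Time passes only in rows, so rows that do not move let the fingers close. The tool returns the time, the measured TCP pose, the force, the opening and the grip force at its end. only (a regular expression) keeps the lines of the reply that match it, lines (a string "A,B") keeps lines A to B, and quiet returns only ok. Input that does not fit is refused with a message, and nothing moves.
- robot.state(): the state, without advancing time (a new reading comes with each control period).
- robot.read_camera(name): name is "scene" or "top"; returns the picture (384x512x3 uint8, blue, green, red); there is no depth.
- robot.camera_info(name): a dict with "mtx" (3x3 intrinsics, pixels), "R" (3x3) and "t" (3): a world point X has camera coordinates R X + t. Camera axes: x right, y down, z forward; pixel columns grow to the right and rows downward; lengths in m; the calibration is good to about 2 mm. A picture is of the moment at which its call begins. camera_info takes no time and is no camera call.
- robot.job_done(): hands the job in; it is judged then, once.
The state is a dict: "time": time; "q": joint angles; "qvel": joint speeds; "effort": joint torques, N m; "eef_pos": TCP position; "orientation": TCP orientation; "contact_force": force on the tool from outside, world axes, zero at the start; "ft_torque": the same for the moment, N m; "opening": finger opening in m; "grip_force": force on a finger pad.
Only numpy, scipy, OpenCV 4.12 (cv2) and the standard library are available. Lean on these libraries where they do the work, as an engineer would, in place of code of your own. Each camera call takes 0.05 s, during which the arm holds its last target. There are 200 camera calls.

## Task

One of the three sealed grey boxes in the black nest tray has a steel pin adrift inside: take them out one at a time with a light grip, rock or shake each briskly end to end, back and forth, clear above the tray to find the one that rattles, and put each quiet one you took out gently back, flat in its own pocket. Finish holding the rattling box out level and still over the middle of the bench's far edge, about 25 cm above the bench top, ready to be taken from you, and leave everything else on the bench as it is.

Things in the scene. Friction and masses are not known exactly. Their poses are not given: they have to be found in the camera images.
- box_left: left (+y) of three alike sealed die-cast boxes, grey, 120 (x) x 52 (y) x 48 mm high, 0.25 to 0.45 kg, sides upright; label, plug (towards -x) and screws on top. Origin: middle of the underside. The thin cover bows if squeezed by over about 30 N a finger; 15 to 25 N a finger holds it through a brisk shake.
- box_middle: middle of three alike sealed die-cast boxes, grey, 120 (x) x 52 (y) x 48 mm high, 0.25 to 0.45 kg, sides upright; label, plug (towards -x) and screws on top. Origin: middle of the underside. Any of the three may rattle. That one has a loose 107 g steel pin, 22 mm thick, lying across a channel along its length; its name and weight do not show it.
- box_right: right (-y) of three alike sealed die-cast boxes, grey, 120 (x) x 52 (y) x 48 mm high, 0.25 to 0.45 kg, sides upright; label, plug (towards -x) and screws on top. Origin: middle of the underside. The pin can run 78 mm along the channel (the box's x): it stays put on a slope under about 12 degrees and runs to the low end, and knocks there, when tipped 20 or more.
- tray: black plastic nest tray, fixed, 152 (x) x 296 (y) x 16 mm. Origin: middle of the underside. Three pockets in a row along its y, 100 mm apart, each 128 x 60 and 10 deep (4 mm play round a box, mouth chamfered 3 mm); pocket floor 6 mm above the bench, so a seated box stands with its top 54 mm above the bench.
- pocket_left (a point): middle of the floor of the left (+y) pocket, where the underside of box_left rests; axes as the tray's (x along the box)
- pocket_middle (a point): middle of the floor of the middle pocket, where the underside of box_middle rests
- pocket_right (a point): middle of the floor of the right (-y) pocket, where the underside of box_right rests
- far_edge (a point): middle of the bench top's far edge, at bench height; world axes (x points out over the edge, away from the robot)
- oil_bottle: cream oil bottle with a red spout, 45 mm thick, 158 high, loose, near the far left corner; leave alone. Origin: middle of the underside
- screw_jar: clear jar of screws with a black lid, 58 mm thick, 75 high, loose, right of the tray; leave alone. Origin: middle of the underside
- cast_box: open grey cast box, 150 x 150 x 125 high, fixed, in the far right corner; keep clear of it. Origin: middle of the underside

How it is judged:
On the way, in this order (a step that is already met when the one before it is completed fails the run):
1. held clear above the tray, the rattling box's loose pin runs towards the box's +x end (((distance between pin_c0 and box_left below 0.07 m and height (world z) of box_left above 0.05 m and contact force between the fingers and box_left above 0.5 N and x of pin_c0 in the frame of box_left above 0.025 m) or (distance between pin_c0 and box_middle below 0.07 m and height (world z) of box_middle above 0.05 m and contact force between the fingers and box_middle above 0.5 N and x of pin_c0 in the frame of box_middle above 0.025 m) or (distance between pin_c0 and box_right below 0.07 m and height (world z) of box_right above 0.05 m and contact force between the fingers and box_right above 0.5 N and x of pin_c0 in the frame of box_right above 0.025 m))), for 0.02 s.
2. and, shaken back, it runs to the other end (((distance between pin_c0 and box_left below 0.07 m and height (world z) of box_left above 0.05 m and contact force between the fingers and box_left above 0.5 N and x of pin_c0 in the frame of box_left below -0.025 m) or (distance between pin_c0 and box_middle below 0.07 m and height (world z) of box_middle above 0.05 m and contact force between the fingers and box_middle above 0.5 N and x of pin_c0 in the frame of box_middle below -0.025 m) or (distance between pin_c0 and box_right below 0.07 m and height (world z) of box_right above 0.05 m and contact force between the fingers and box_right above 0.5 N and x of pin_c0 in the frame of box_right below -0.025 m))), for 0.02 s.
At the end, for the whole second after the job is handed in: the box with the pin is held by the fingers, still, level (0.2 rad), underside 0.18 to 0.34 m above the bench, middle within 0.07 m of the far edge's line and 0.15 m of its middle along it; the other two boxes lie flat in their own pockets (within 8 mm, 3 mm in height) (((distance between pin_c0 and box_left below 0.07 m and x of box_left in the frame of far_edge between -0.07 and 0.07 m and y of box_left in the frame of far_edge between -0.15 and 0.15 m and height (world z) of box_left between 0.18 and 0.34 m and angle between box_left's own z axis and vertical below 0.2 rad and linear speed of box_left below 0.03 m/s and contact force between the fingers and box_left above 1 N and horizontal distance between box_middle and pocket_middle below 0.008 m and height (world z) of each of box_middle, box_right below 0.009 m and angle between each of box_middle, box_right's own z axis and vertical below 0.06 rad and linear speed of each of box_middle, box_right below 0.02 m/s and contact force between the fingers and box_middle below 0.1 N and horizontal distance between box_right and pocket_right below 0.008 m and contact force between the fingers and box_right below 0.1 N) or (distance between pin_c0 and box_middle below 0.07 m and x of box_middle in the frame of far_edge between -0.07 and 0.07 m and y of box_middle in the frame of far_edge between -0.15 and 0.15 m and height (world z) of box_middle between 0.18 and 0.34 m and angle between box_middle's own z axis and vertical below 0.2 rad and linear speed of box_middle below 0.03 m/s and contact force between the fingers and box_middle above 1 N and horizontal distance between box_left and pocket_left below 0.008 m and height (world z) of each of box_left, box_right below 0.009 m and angle between each of box_left, box_right's own z axis and vertical below 0.06 rad and linear speed of each of box_left, box_right below 0.02 m/s and contact force between the fingers and box_left below 0.1 N and horizontal distance between box_right and pocket_right below 0.008 m and contact force between the fingers and box_right below 0.1 N) or (distance between pin_c0 and box_right below 0.07 m and x of box_right in the frame of far_edge between -0.07 and 0.07 m and y of box_right in the frame of far_edge between -0.15 and 0.15 m and height (world z) of box_right between 0.18 and 0.34 m and angle between box_right's own z axis and vertical below 0.2 rad and linear speed of box_right below 0.03 m/s and contact force between the fingers and box_right above 1 N and horizontal distance between box_left and pocket_left below 0.008 m and height (world z) of each of box_left, box_middle below 0.009 m and angle between each of box_left, box_middle's own z axis and vertical below 0.06 rad and linear speed of each of box_left, box_middle below 0.02 m/s and contact force between the fingers and box_left below 0.1 N and horizontal distance between box_middle and pocket_middle below 0.008 m and contact force between the fingers and box_middle below 0.1 N))); the arm keeps its last pose, push and grip.
It fails at once if a box is squeezed hard enough to bow its cover (contact force between the fingers and box_left above 70 N or contact force between the fingers and box_middle above 70 N or contact force between the fingers and box_right above 70 N).
It fails at once if a box is banged down on the tray (contact force between any of box_left, box_middle, box_right and tray above 70 N).
It fails at once if a box is dropped (it falls free of the fingers from more than a few millimetres) ((contact force between the fingers and box_left below 0.1 N and linear speed of box_left above 0.4 m/s) or (contact force between the fingers and box_middle below 0.1 N and linear speed of box_middle above 0.4 m/s) or (contact force between the fingers and box_right below 0.1 N and linear speed of box_right above 0.4 m/s)).
It fails at once if the oil bottle or the screw jar is knocked or moved (distance of any of oil_bottle, screw_jar from where it was at the start of the episode above 0.03 m or angle between any of oil_bottle, screw_jar's own z axis and vertical above 0.4 rad).
It also fails if it takes over 72 s, if anything falls off the work surface, if the arm or the gripper's body presses on something with over 40 N, if the wrist force passes 120 N, or if a joint passes its speed limit or range.

## Working session

There is one attempt and no reset: what is moved stays moved. The work goes in short steps, Python scripts to look and compute and a tool call to move; the robot and the scene stay as the last step left them, time stands still between calls to the robot, and variables do not carry over. Pictures are saved under pics/ and viewed, at most 10 in all, crops included, and the job is handed in when it is done.

```bash
ls; mkdir -p pics
```

Run:
```python
from rig import robot
import cv2
for n in ("scene","top"):
    cv2.imwrite(f"pics/{n}0.png",robot.read_camera(n))
    print(n,robot.camera_info(n))
print(robot.state(),robot.grip_point_offset)
```

```text
pics
rig.py
scene {'mtx': array([[352.11373267,   0.        , 251.3509031 ],
       [  0.        , 352.11373267, 191.90914459],
       [  0.        ,   0.        ,   1.        ]]), 'R': array([[-0.98347603, -0.18096255, -0.00524036],
       [-0.12116378,  0.67944381, -0.72365423],
       [ 0.13451484, -0.71106164, -0.69014281]]), 't': array([0.56598514, 0.10260971, 0.82694838])}
top {'mtx': array([[395.1896142 ,   0.        , 257.30989586],
       [  0.        , 395.1896142 , 195.86531778],
       [  0.        ,   0.        ,   1.        ]]), 'R': array([[-0.02954826, -0.99917415, -0.02789106],
       [-0.9916116 ,  0.0328144 , -0.12501863],
       [ 0.12583061,  0.02396301, -0.99176229]]), 't': array([0.0310091 , 0.54918763, 1.09761769])}
{'time': 0.1, 'q': array([ 8.95695182e-01,  3.81108636e-01,  1.29814063e+00, -1.62319148e-05,
        1.46358361e+00, -2.15296089e-01]), 'qvel': array([ 0.00051424, -0.00092791, -0.00303763,  0.00025383, -0.00101318,
       -0.00013125]), 'effort': array([ 2.84804388e-03, -4.38653040e+01, -2.24911934e+01,  7.13714585e-02,
        3.42117960e-02, -2.73732167e-05]), 'eef_pos': array([0.2439237 , 0.49268025, 0.2382252 ]), 'orientation': array([ 2.27881723e-01,  9.73688624e-01, -5.63140959e-04, -2.59760736e-04]), 'contact_force': array([ 0.69251343, -0.68532573, -0.68773754]), 'ft_torque': array([-0.04766146,  0.01087049,  0.03797083]), 'grip_force': 0.0, 'opening': 0.08781804328911004} -0.0187
```
View pics/top0.png

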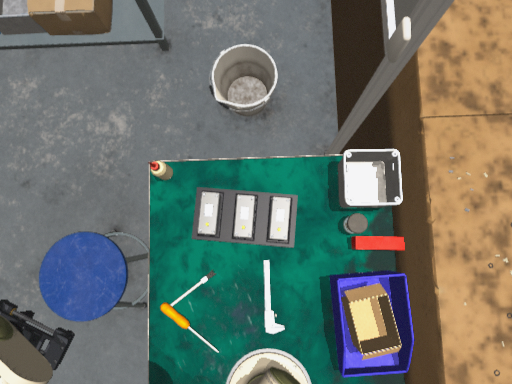

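View pics/scene0.png

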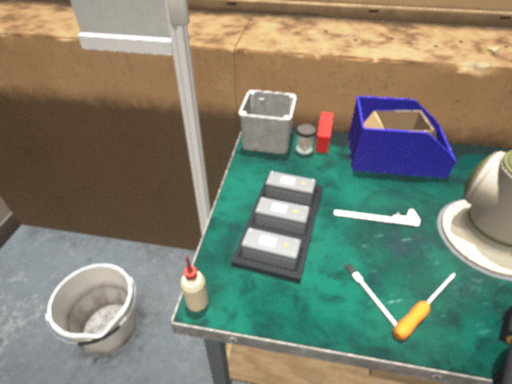

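Top view: the tray spans about (195–298, 187–247), with box tops at about (209,213), (244,217) and (281,219). The far edge runs along row ~157, the bottle is at (160,170) and the jar at (355,224). Next I measure these by masks.

Create h.py:
```python
import numpy as np, cv2
from rig import robot
from scipy.spatial.transform import Rotation as Rn
def cast(name,uv,z):
    c=robot.camera_info(name); uv=np.atleast_2d(np.array(uv,float))
    d=np.c_[uv,np.ones(len(uv))]@np.linalg.inv(c["mtx"]).T@c["R"]
    o=-c["R"].T@c["t"]
    return o+d*((z-o[2])/d[:,2])[:,None]
```

Run:
```python
from h import *
im=cv2.imread("pics/top0.png"); hsv=cv2.cvtColor(im,cv2.COLOR_BGR2HSV)
m=((hsv[...,1]<70)).astype(np.uint8)*255
roi=np.zeros_like(m); roi[180:255,188:305]=255; m&=roi
cs,_=cv2.findContours(m,cv2.RETR_EXTERNAL,cv2.CHAIN_APPROX_NONE)
c=max(cs,key=cv2.contourArea); r=cv2.minAreaRect(c); print("tray",r)
w=cast("top",cv2.boxPoints(r),.016)[:,:2]; print(w.round(4),w.mean(0), np.linalg.norm(np.diff(w,axis=0),axis=1))
g=cv2.cvtColor(im,cv2.COLOR_BGR2GRAY)
print(g[215,190:305])
b=((g>100)&(roi>0)).astype(np.uint8)*255
b=cv2.morphologyEx(b,cv2.MORPH_CLOSE,np.ones((3,3)))
cs,_=cv2.findContours(b,cv2.RETR_EXTERNAL,cv2.CHAIN_APPROX_NONE)
for c in cs:
    if cv2.contourArea(c)>300:
        r=cv2.minAreaRect(c); w=cast("top",cv2.boxPoints(r),.054)[:,:2]
        e=np.diff(w,axis=0); L=np.linalg.norm(e,axis=1); k=e[L.argmax()]; k*=np.sign(k[0])
        print(np.round(r[0],1),w.mean(0).round(4),L.round(4),np.arctan2(k[1],k[0]).round(4))
# far edge: green end
e=[]
for u in (180,220,260,300):
    col=((hsv[:,u,0]>60)&(hsv[:,u,0]<95)&(hsv[:,u,1]>120)); e.append((u,np.flatnonzero(col)[0]-.5))
row=np.flatnonzero((hsv[290,:,0]>60)&(hsv[290,:,0]<95)&(hsv[290,:,1]>120))[[0,-1]]
print(e,cast("top",e,0).round(3),row,cast("top",[[row[0],290],[160,178],[355,224],[343,205],[344,152]],0).round(3))
cv2.imwrite("pics/crop.png",cv2.resize(im[140:260,140:410],None,fx=2.9,fy=2.9,interpolation=cv2.INTER_CUBIC))
```

```text
tray ((244.6414031982422, 216.803466796875), (102.39508819580078, 52.816925048828125), 4.763640880584717)
[[ 0.4335  0.2082]
 [ 0.5867  0.1939]
 [ 0.5517 -0.1037]
 [ 0.4005 -0.0847]] [0.49309344 0.05342538] [0.15394637 0.29966418 0.15239787]
[ 79  77  77  81  86  88  89  91  90 128 206 208 208 212 224 242 244 243
 242 241 245 244 229 223 224 223 204 113  67  78  91  60  94  99 101 103
 101 103 103 103 103 104 103  85  41 115 211 219 219 222 235 245 245 245
 245 245 245 245 238 230 231 232 223 133  89  90  74 115 116 117 116 117
 116 116 116 118 118 112  69  47  74 155 226 229 228 230 236 245 245 245
 245 245 245 245 236 235 235 235 223 112  60 110 126 126 126 121 101  74
  74  73  73  72  69  68  71]
[258.4 217.7] [0.4865 0.0124] [0.1498 0.2116 0.1487] 1.4535
[207.9 212.7] [0.5047 0.1537] [0.1208 0.0535 0.1206] -0.1109
[(180, np.float64(161.5)), (220, np.float64(159.5)), (260, np.float64(158.5)), (300, np.float64(157.5))] [[ 0.666  0.244  0.   ]
 [ 0.668  0.123  0.   ]
 [ 0.667  0.003  0.   ]
 [ 0.665 -0.116  0.   ]] [150 330] [[ 0.29   0.333  0.   ]
 [ 0.618  0.304  0.   ]
 [ 0.462 -0.267  0.   ]
 [ 0.519 -0.235  0.   ]
 [ 0.677 -0.247  0.   ]]
```

View pics/crop.png

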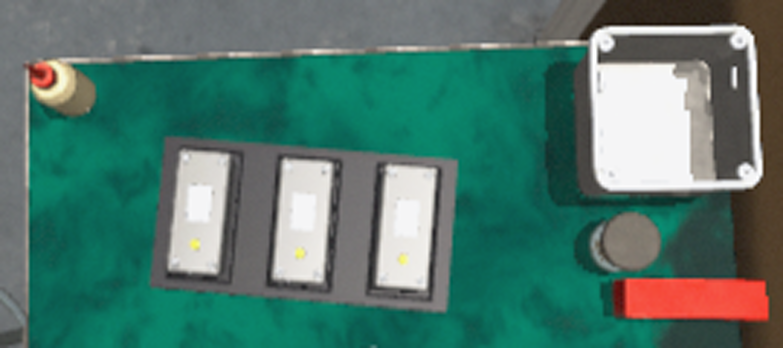

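The crop shows the yellow plugs towards the robot (-x) and the boxes seated; the first threshold merged two of them. I'll redo it with a higher threshold, and locate the bench edges and the jar.

Run:
```python
from h import *
im=cv2.imread("pics/top0.png"); hsv=cv2.cvtColor(im,cv2.COLOR_BGR2HSV); g=cv2.cvtColor(im,cv2.COLOR_BGR2GRAY)
b=np.zeros_like(g); b[180:255,188:305]=(g[180:255,188:305]>160)*255
b=cv2.morphologyEx(b,cv2.MORPH_CLOSE,np.ones((3,3)))
cs,_=cv2.findContours(b,cv2.RETR_EXTERNAL,cv2.CHAIN_APPROX_NONE)
P=[]
for c in cs:
    if cv2.contourArea(c)>300:
        r=cv2.minAreaRect(c); w=cast("top",cv2.boxPoints(r),.054)[:,:2]
        e=np.diff(w,axis=0); L=np.linalg.norm(e,axis=1); k=e[L.argmax()]; k*=np.sign(k[0])
        print(np.round(r[0],1),w.mean(0).round(4),L.round(4),np.arctan2(k[1],k[0]).round(4)); P.append(w.mean(0))
P=np.array(sorted(P,key=lambda p:-p[1])); d=P[0]-P[2]; yaw=np.arctan2(-d[0],d[1]); print(yaw,np.linalg.norm(d))
for v in (225,262):
    row=np.flatnonzero((hsv[v,:,0]>55)&(hsv[v,:,0]<95)&(hsv[v,:,1]>100)); print(row[[0,-1]],cast("top",[[row[0],v],[row[-1],v]],0).round(3))
q=Rn.from_quat(robot.state()["orientation"]); print(q.as_matrix().round(3))
p=robot.state()["eef_pos"]
R=q.as_matrix(); xt=np.array([np.cos(yaw),np.sin(yaw),0])
print("turn needed (tool x to tray +x / -x):",[np.arctan2((R.T@(s*xt))[1],(R.T@(s*xt))[0]) for s in(1,-1)])
```

```text
[279.6 217.8] [ 0.4842 -0.0472] [0.1174 0.0492 0.1172] -0.1169
[244.  215.7] [0.4932 0.0522] [0.1166 0.0488 0.1164] -0.1058
[208.1 212.6] [0.505  0.1531] [0.1161 0.0484 0.1158] -0.1112
-0.10353999006281114 0.2014193448996016
[150 391] [[ 0.478  0.334  0.   ]
 [ 0.456 -0.371  0.   ]]
[150 367] [[ 0.37   0.333  0.   ]
 [ 0.353 -0.295  0.   ]]
[[-0.896  0.444 -0.001]
 [ 0.444  0.896 -0.001]
 [ 0.    -0.001 -1.   ]]
turn needed (tool x to tray +x / -x): [np.float64(2.7853296798700273), np.float64(-0.35626297371976584)]
```

The manual's scale: shifts go in units of 25 mm and turns go in units of 0.25 rad. Converting my numbers, -0.03 m is -1.2, -0.117 rad is -0.468.

inch_along(
  segments=[
    {"rz":-0.468,"finger_gap":0.088},
    {"rz":-0.468,"finger_gap":0.088},
    {"rz":-0.468,"finger_gap":0.088},
    {"d":[-1.2,-1.2,0],"finger_gap":0.088},
    {"d":[-1.2,-1.2,0],"finger_gap":0.088},
    {"d":[-1.2,-1.2,0],"finger_gap":0.088},
    {"d":[-1.2,-1.2,0],"finger_gap":0.088},
    {"d":[-1.2,-1.2,0],"finger_gap":0.088},
    {"d":[-1.2,-1.2,0],"finger_gap":0.088},
    {"d":[-1.2,-1.2,0],"finger_gap":0.088},
    {"d":[-1.2,-1.2,0],"finger_gap":0.088},
    {"finger_gap":0.088},
  ],
  force=22,
)

```text
time: 1.3
eef_pos: [0.459, 0.2249, 0.2382]
orientation: [0.057, 0.998, -0.0, -0.0]
contact_force: [-0.1, 0.6, 0.3]
opening: 0.0878
grip_force: 0.0
```

Create go.py:
```python
import sys
from h import *
# print tool-axes move needed to reach world x y z, and turn to yaw -0.108
t=np.array(list(map(float,sys.argv[1:4]))); s=robot.state(); R=Rn.from_quat(s["orientation"]).as_matrix()
x=R.T@np.array([-np.cos(.108),np.sin(.108),0])
print("d",(R.T@(t-s["eef_pos"])).round(4),"turn",np.arctan2(x[1],x[0]).round(4),"tq",s["ft_torque"].round(3),"f",s["contact_force"].round(2),"t",round(s["time"],2))
```

```bash
python3 go.py .505 .153 .12
```

```text
d [-0.0539 -0.0661  0.1182] turn -0.0058 tq [0.103 0.01  0.056] f [-0.1   0.63  0.28] t 1.3
```

inch_along(
  segments=[
    {"d":[-1.08,-1.32,0],"rz":-0.024,"finger_gap":0.088},
    {"d":[-1.08,-1.32,0],"finger_gap":0.088},
    {"d":[0,0,1.2],"finger_gap":0.088},
    {"d":[0,0,1.2],"finger_gap":0.088},
    {"d":[0,0,1.2],"finger_gap":0.088},
    {"d":[0,0,1.12],"finger_gap":0.088},
    {"finger_gap":0.088},
    {"finger_gap":0.088},
  ],
  force=22,
)

```text
time: 2.1
eef_pos: [0.5033, 0.1573, 0.1213]
orientation: [0.051, 0.999, 0.0, -0.0]
contact_force: [0.7, 0.1, 1.2]
opening: 0.0881
grip_force: 0.0
```

```bash
python3 go.py .505 .153 .021
```

Run:
```python
from h import *
cv2.imwrite("pics/top1.png",cv2.resize(robot.read_camera("top")[150:290,170:330],None,fx=4,fy=4))
cv2.imwrite("pics/scene1.png",cv2.resize(robot.read_camera("scene")[130:300,200:350],None,fx=3.5,fy=3.5))
```

```text
d [-0.0022 -0.0041  0.1003] turn 0.0057 tq [0.046 0.012 0.014] f [0.71 0.09 1.23] t 2.1
```

View pics/scene1.png

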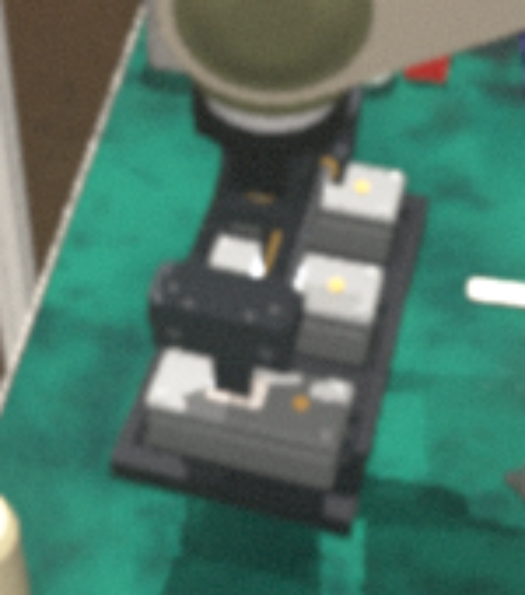

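The gripper is centred over the left box, with its fingers straddling the box width. I'll descend and grip.

In the tool's units: 0.03 m is 1.2, 0.02 m is 0.8, 0.006 rad is 0.024.

inch_along(
  segments=[
    {"d":[-0.08,-0.16,1.2],"finger_gap":0.088},
    {"d":[0,0,1.2],"rz":0.024,"finger_gap":0.088},
    {"d":[0,0,0.8],"finger_gap":0.088},
    {"d":[0,0,0.8],"finger_gap":0.088},
    {"finger_gap":0.088},
    {"finger_gap":0.088},
  ],
  force=22,
)

```text
time: 2.8
eef_pos: [0.5056, 0.1529, 0.022]
orientation: [0.054, 0.999, 0.0, 0.001]
contact_force: [-0.0, 0.3, 1.0]
opening: 0.0878
grip_force: 0.0
```

```bash
python3 go.py .505 .153 .021
```

```text
d [0.0006 0.0001 0.001 ] turn -0.0007 tq [ 0.015 -0.06  -0.01 ] f [-0.03  0.31  0.97] t 2.8
```

inch_along(
  segments=[
    {"finger_gap":0.064},
    {"finger_gap":0.060},
    {"finger_gap":0.056},
    {"finger_gap":0.052},
    {"finger_gap":0.04},
    {"finger_gap":0.04},
    {"finger_gap":0.04},
  ],
  force=18,
)

```text
time: 3.5
eef_pos: [0.505, 0.1527, 0.021]
orientation: [0.054, 0.999, 0.0, 0.0]
contact_force: [-1.1, 0.8, 3.7]
opening: 0.0522
grip_force: 18.0
```

```bash
python3 go.py .505 .153 .021
```

```text
d [-0.      0.0003 -0.    ] turn -0.0008 tq [ 0.196  0.09  -0.004] f [-1.13  0.81  3.68] t 3.5
```

inch_along(
  segments=[
    {"d":[0,0,-0.32],"finger_gap":0.04},
    {"d":[0,0,-0.8],"finger_gap":0.04},
    {"d":[0,0,-1.2],"finger_gap":0.04},
    {"d":[0,0,-1.2],"finger_gap":0.04},
    {"d":[0,0,-1.2],"finger_gap":0.04},
    {"d":[0,0,-0.8],"finger_gap":0.04},
    {"d":[0,0,-0.4],"finger_gap":0.04},
    {"finger_gap":0.04},
  ],
  force=22,
)

```text
time: 4.3
eef_pos: [0.5049, 0.1527, 0.1693]
orientation: [0.054, 0.999, 0.0, 0.001]
contact_force: [-0.2, -0.2, -4.6]
opening: 0.0517
grip_force: 22.0
```

Create tq.py:
```python
from h import *
T=[];F=[]
for i in range(6):
    robot.read_camera("top"); s=robot.state(); R=Rn.from_quat(s["orientation"]).as_matrix()
    T.append(R.T@s["ft_torque"]); F.append(R.T@s["contact_force"])
print("tool torque",np.mean(T,0).round(4),"sd",np.std(T,0).round(4),"tool force",np.mean(F,0).round(2),"t",round(s["time"],2),s["eef_pos"].round(4),s["opening"])
```

```bash
python3 tq.py
```

```text
tool torque [-0.0425 -0.0083 -0.0364] sd [0.0192 0.0197 0.0207] tool force [0.12 0.12 5.19] t 4.6 [0.5045 0.1527 0.1677] 0.051613901386538916
```

inch_along(
  segments=[
    {"d":[-1.2,0,0],"finger_gap":0.04},
    {"d":[-2,0,0],"finger_gap":0.04},
    {"d":[-2,0,0],"finger_gap":0.04},
    {"d":[2,0,0],"finger_gap":0.04},
    {"d":[2,0,0],"finger_gap":0.04},
    {"d":[-2,0,0],"finger_gap":0.04},
    {"d":[-2,0,0],"finger_gap":0.04},
    {"finger_gap":0.04},
    {"finger_gap":0.04},
    {"finger_gap":0.04},
    {"finger_gap":0.04},
  ],
  force=22,
)

```text
time: 5.7
eef_pos: [0.6335, 0.1389, 0.1687]
orientation: [0.054, 0.999, -0.0, -0.0]
contact_force: [0.3, 0.2, -5.1]
opening: 0.0517
grip_force: 22.0
```

```bash
python3 tq.py
```

```text
tool torque [-0.0248  0.0495 -0.0053] sd [0.0192 0.0262 0.0277] tool force [0.07 0.06 4.88] t 6.0 [0.634  0.1387 0.1689] 0.051865251671620545
```

inch_along(
  segments=[
    {"d":[2,0,0],"finger_gap":0.04},
    {"d":[2,0,0],"finger_gap":0.04},
    {"d":[-2,0,0],"finger_gap":0.04},
    {"d":[-2,0,0],"finger_gap":0.04},
    {"d":[2,0,0],"finger_gap":0.04},
    {"d":[2,0,0],"finger_gap":0.04},
    {"d":[1.2,0,0],"finger_gap":0.04},
    {"finger_gap":0.04},
    {"finger_gap":0.04},
    {"finger_gap":0.04},
    {"finger_gap":0.04},
  ],
  force=22,
)

```text
time: 7.1
eef_pos: [0.5057, 0.1525, 0.1688]
orientation: [0.055, 0.999, 0.0, 0.0]
contact_force: [-0.1, -0.9, -5.1]
opening: 0.0518
grip_force: 22.0
```

```bash
python3 tq.py
```

```text
tool torque [-0.0293 -0.032   0.0268] sd [0.0234 0.0231 0.0408] tool force [0.2  0.01 5.46] t 7.4 [0.5051 0.1527 0.1686] 0.05164581745622815
```

The moment about tool y went from +0.05 after the +x shake to -0.03 after the -x shake. That is the 0.08 N·m the pin should give, with the right sign. To confirm, I'll shake to +x again and return slowly to the same pose, so only the pin differs.

```bash
sed -i 's/range(6)/range(12)/' tq.py; python3 tq.py
```

```text
tool torque [-0.027  -0.0319 -0.0148] sd [0.0355 0.0331 0.0282] tool force [ 0.14 -0.17  5.2 ] t 8.0 [0.5049 0.1527 0.1688] 0.051466341682178285
```

inch_along(
  segments=[
    {"d":[-1.2,0,0],"finger_gap":0.04},
    {"d":[-2,0,0],"finger_gap":0.04},
    {"d":[-2,0,0],"finger_gap":0.04},
    {"finger_gap":0.04},
    {"finger_gap":0.04},
    {"finger_gap":0.04},
  ],
  force=22,
)

```text
time: 8.6
eef_pos: [0.6332, 0.1388, 0.1686]
orientation: [0.054, 0.999, -0.0, -0.001]
contact_force: [0.7, 0.7, -4.9]
opening: 0.052
grip_force: 22.0
```

inch_along(
  segments=[
    {"d":[0.2,0,0],"finger_gap":0.04},
    {"d":[0.4,0,0],"finger_gap":0.04},
    {"d":[0.6,0,0],"finger_gap":0.04},
    {"d":[0.6,0,0],"finger_gap":0.04},
    {"d":[0.6,0,0],"finger_gap":0.04},
    {"d":[0.6,0,0],"finger_gap":0.04},
    {"d":[0.6,0,0],"finger_gap":0.04},
    {"d":[0.6,0,0],"finger_gap":0.04},
    {"d":[0.6,0,0],"finger_gap":0.04},
    {"d":[0.4,0,0],"finger_gap":0.04},
    {"finger_gap":0.04},
    {"finger_gap":0.04},
  ],
  force=22,
)

```text
time: 9.8
eef_pos: [0.505, 0.1528, 0.1692]
orientation: [0.054, 0.999, 0.0, 0.001]
contact_force: [0.9, 0.5, -4.2]
opening: 0.0517
grip_force: 22.0
```

```bash
python3 tq.py
```

```text
tool torque [-0.0425  0.0264  0.0109] sd [0.0262 0.0284 0.0253] tool force [0.04 0.16 5.06] t 10.4 [0.5049 0.1527 0.1687] 0.051793012158630046
```

Same pose, opposite readings (-0.032 against +0.026, ±0.008 each), so box_left holds the pin. I'll give it one more full shake each way and check the reading, then carry it out.

In the tool's units: -0.05 m is -2, 0.05 m is 2.

inch_along(
  segments=[
    {"d":[-2,0,0],"finger_gap":0.04},
    {"d":[-2,0,0],"finger_gap":0.04},
    {"d":[-2,0,0],"finger_gap":0.04},
    {"finger_gap":0.04},
    {"finger_gap":0.04},
    {"finger_gap":0.04},
    {"d":[2,0,0],"finger_gap":0.04},
    {"d":[2,0,0],"finger_gap":0.04},
    {"d":[2,0,0],"finger_gap":0.04},
    {"finger_gap":0.04},
    {"finger_gap":0.04},
    {"finger_gap":0.04},
  ],
  force=22,
)

```text
time: 11.6
eef_pos: [0.5057, 0.1528, 0.1697]
orientation: [0.054, 0.999, 0.0, 0.001]
contact_force: [-0.4, -0.0, -5.3]
opening: 0.0518
grip_force: 22.0
```

```bash
python3 tq.py; python3 go.py .667 -.02 .265
```

```text
tool torque [-0.0412 -0.0356  0.0008] sd [0.0257 0.0393 0.0217] tool force [0.15 0.25 5.17] t 12.2 [0.5049 0.1527 0.1687] 0.051942977577220044
d [-0.1799 -0.1541 -0.0963] turn -0.0008 tq [ 0.043 -0.062 -0.004] f [ 0.58  0.57 -5.25] t 12.2
```

inch_along(
  segments=[
    {"d":[0,0,-0.8],"finger_gap":0.04},
    {"d":[0,0,-1.2],"finger_gap":0.04},
    {"d":[0,0,-1.2],"finger_gap":0.04},
    {"d":[0,0,-0.64],"finger_gap":0.04},
    {"d":[-0.4,-0.4,0],"finger_gap":0.04},
    {"d":[-0.8,-0.6,0],"finger_gap":0.04},
    {"d":[-0.8,-0.6,0],"finger_gap":0.04},
    {"d":[-0.8,-0.6,0],"finger_gap":0.04},
    {"d":[-0.8,-0.6,0],"finger_gap":0.04},
    {"d":[-0.8,-0.8,0],"finger_gap":0.04},
    {"d":[-0.8,-0.8,0],"finger_gap":0.04},
  ],
  force=22,
)

```text
time: 13.3
eef_pos: [0.6229, 0.0276, 0.2631]
orientation: [0.054, 0.999, -0.0, -0.001]
contact_force: [0.2, 0.0, -5.3]
opening: 0.0516
grip_force: 22.0
```

inch_along(
  segments=[
    {"d":[-0.8,-0.8,0],"finger_gap":0.04},
    {"d":[-0.8,-0.6,0],"finger_gap":0.04},
    {"d":[-0.4,-0.4,0],"finger_gap":0.04},
    {"finger_gap":0.04},
    {"finger_gap":0.04},
    {"finger_gap":0.04},
    {"finger_gap":0.04},
  ],
  force=22,
)

```text
time: 14.0
eef_pos: [0.6666, -0.0203, 0.2648]
orientation: [0.054, 0.999, 0.0, -0.0]
contact_force: [-1.3, 0.1, -4.4]
opening: 0.0517
grip_force: 22.0
```

```bash
python3 go.py .667 -.02 .265
```

Run:
```python
from h import *
cv2.imwrite("pics/scene2.png",robot.read_camera("scene")); cv2.imwrite("pics/top2.png",robot.read_camera("top")[130:300,120:420])
```

```text
d [-0.0003  0.0003 -0.0002] turn 0.0 tq [ 0.074 -0.023  0.055] f [-1.26  0.15 -4.4 ] t 14.0
```

View pics/scene2.png

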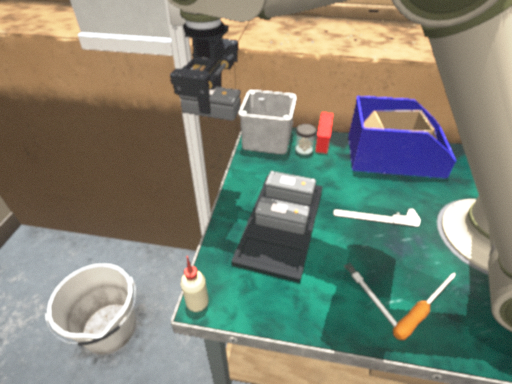

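The picture shows the box held level at about (207,100) over the far edge. The other two boxes are still seated at (290,185) and (282,213), and the bottle at (193,290) and jar at (305,140) are untouched. I'm handing in.

```bash
python3 -c "
from rig import robot
print(robot.job_done())"
```

```text
the job is handed in; nothing more can be done
None
```

I handed the job in at about 14 s, holding box_left level and still over the middle of the far edge, about 25 cm above the bench. Its wrist moment swung by about 0.06–0.08 N·m each time I shook it end to end, which fits the loose pin. I did not lift the other two boxes, so they stayed in their pockets; no verdict was printed.

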